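Key and pulley on the stacker drive

ROBOT

A 6-joint arm with a two-finger parallel gripper is mounted at the origin on the work surface. World frame = base frame: x ahead of the robot, y to its left, z up, the work surface at z = 0. Lengths are in m, angles in rad, forces in N, time in s.
With the tool pointing down it reaches from about 0.275 to 0.85 m from the base axis. Payload 5.2 kg.
Tool frame: the origin (TCP) lies between the finger pads; the fingertips stand manip.tips_ahead ahead of it and the grasp point (between the pads) lies 8 mm behind it (manip.tips_ahead is the distance from the TCP to the fingertips, in m); z points along the fingers, y is the line along which they close (so a half turn about z gives the same grasp; the last joint's range is limited). The gripper opens to 85 mm and grips with 20 to 120 N. Pads are 22 mm wide; open, the fingers measure 114 mm over their backs; the gripper's body (76 mm by 85 mm) begins 54 mm behind the grasp point. The pads swing forward as they close: fully open they stand 13 mm farther back than shut.
Start: joints at [0.932, 0.259, 1.535, -0, 1.348, -0.203], TCP at [0.232, 0.499, 0.242] pointing down, gripper open.
Joint ranges: [-3.14, 3.14], [-0.91, 2.08], [0.19, 2.58], [-1.22, 4.36], [0.22, 2.71], [-3.12, 3.12]. Speed limits (rad/s): [2.57, 2.57, 3.14, 3.14, 3.14, 3.14].

INTERFACE

Orientations are given as [roll, pitch, yaw] about the fixed x, y, z axes, in that order (R = Rz(yaw) Ry(pitch) Rx(roll)).
In Python, from station import manip gives the robot as it stands.
- The arm moves only by the shell command python3 -m crank 'ROWS'. ROWS is text: rows parted by semicolons, each of 7 numbers parted by spaces: the shift along the tool's x, y, z in m, then the turn, a rotation vector about the tool's x, y, z in rad, then the closure, from -1 (fully open) to 1 (shut). A call has exactly 5 rows; each row shifts and turns the commanded pose from where the row before left it, along the tool's axes as they then stand; what a row does not reach is not made up. A row lasts 1/12 s, in which the tool goes at most 41.7 mm and 7.16 degrees, less where a joint would pass 70% of its speed; a pose out of reach is approached as far as the arm can. A call is refused whole if a number of a shift passes 0.0417 or a number of a turn 0.125, either way. A call with a gripper value outside its range is refused whole. The fingers move at their own pace and stop on an object; the grip force is fixed at half the most. Time passes only in rows, so rows that do not move let the fingers close, or fill a call up. It gives the time, the measured TCP pose, the force, the opening and the grip force at its end, in the units of the state.
- manip.read_state(): the state, without advancing time (a new reading comes with each control period).
- manip.capture(name): name is "scene" or "top"; returns the picture (400x640x3 uint8, red, green, blue); there is no depth.
- manip.camera_params(name): a dict with "vertical_fov" (degrees; the focal length in pixels is half the picture's height over the tangent of half this angle, whatever the lens; pixels are square), "cx", "cy" (the principal point, pixels), "dist_coeffs" ([k1, k2, p1, p2, k3] as OpenCV has them; the pictures are not rectified), "R" (3x3) and "t" (3): a world point X has camera coordinates R X + t. Camera axes: x right, y down, z forward; pixel columns grow to the right and rows downward; lengths in m; the calibration is good to about 2 mm. A picture is of the moment at which its call begins. camera_params takes no time and is no camera call.
- manip.job_done(): hands the job in; it is judged then, once.
The state is a dict: "t": time; "q": joint angles; "joint_velocities": joint speeds; "tau": joint torques, N m; "eef_pos": TCP position; "tcp_rot": TCP orientation; "force": force on the tool from outside, world axes, zero at the start; "moment": the same for the moment, N m; "gripper_width": finger opening in m; "finger_force": force on a finger pad.
Only numpy, scipy, OpenCV 4.12 (cv2) and the standard library are available. Lean on these libraries where they do the work, as an engineer would, in place of code of your own. Each camera call takes 0.05 s, during which the arm holds its last target. There are 200 camera calls.

TASK

Fit the belt pulley to the upright shaft of the plate-stacker drive: take the longer of the two steel keys from the black rack and drop it upright into the shaft's slot until it stands fully home in the pocket of the collar, then slide the pulley down over shaft and key, keyway on the key, until it sits flat on the collar, and let go. Lower the pulley under control rather than letting it fall, and leave the shorter key, the tip box, the plates and the bottle where they are.

Things in the scene. Friction and masses are not known exactly. Their poses are not given: they have to be found in the camera images.
- key_mid (a point): Centre of the long steel key: a plain bar 16 x 10 x 90 mm, 0.11 kg, 2 mm bevels at both ends, alike both ways round. It starts upright in one of the rack's two pockets, foot 10 mm and top 100 mm above the bench (64 mm stand out of the rack). Own z along its length (up), x along the 16 mm side, y along the 10 mm side.
- spare_mid (a point): Centre of the shorter steel key (same section and axes, 60 mm long, top 70 mm above the bench), in the rack's other pocket; not used, stays there. Which pocket holds which key varies.
- rack: Fixed black block, 130 (own x) x 64 (own y) x 36 mm high, origin at the centre of its underside, left or right of the drive. Two open-topped pockets at own x = -35 and +35 mm, y = 0, each 18 (x) x 12 (y) mm and 26 mm deep. The keys' axes are parallel to the rack's.
- pulley_mid (a point): Centre of the aluminium belt pulley, on its bore axis, 26 mm above its underside; 52 mm high in all, 0.5 to 0.8 kg. Toothed body 120 mm in diameter, 22 mm high; its boss and bore: see pulley_boss. Own z up, own +x to the keyway. It starts flat on the bench, on the other side of the drive from the rack, keyway pointing away from the robot within 35 degrees.
- pulley_boss (a point): Middle of the pulley's boss, on the bore axis, 37 mm above the pulley's underside; same axes. The boss is 30 mm high (22 to 52 mm above the underside), with two flat sides facing own +y and -y, 52 mm apart (grip here), and 66 mm long in x. The bore (31 mm) and the keyway on its +x side (13.5 mm wide, reaching 26 mm from the axis) go right through the pulley.
- seat (a point): Point on the axis of the drive's upright steel shaft at the top face of its collar (64 mm in diameter), 78 mm above the bench: the pulley's underside must rest here. The shaft does not turn; 28 mm in diameter, bevelled top 50 mm above this point. Its slot faces own +x (away from the robot within 35 degrees), 12 mm wide, open at the top and outwards, inner wall 6.5 mm from the axis.
- pocket (a point): Centre of the floor of the pocket at the slot's foot, 50 mm above the bench, 15.2 mm from the shaft axis along +x; axes as seat. The pocket is a hole in the collar 28 mm deep, 12 mm wide (y), 17.4 mm long (x). A key fully home stands on this floor, 16 mm side along x, its top 12 mm above the shaft's top, the outer part proud of the shaft.
- drive: Fixed white housing 160 x 160 x 50 mm high that carries collar and shaft at its centre; origin under its centre, axes as seat.
- tipbox: Bystander: loose yellow pipette-tip box with white lid, 122 x 83 x 70 mm, origin under its centre; beyond the work, to the robot's right.
- plates: Bystander: loose stack of black microplates, 127 x 85 x 45 mm, origin under its centre; beyond the work, to the robot's left.
- bottle: Bystander: capped bottle with a blue cap, 70 mm in diameter, 120 mm high, origin under its centre; far left.

How it is judged:
On the way, in this order (a step that is already met when the one before it is completed fails the run):
1. the long key stands fully home in the shaft's slot, let go (z of key_mid in the frame of pocket between 0.042 and 0.048 m and horizontal distance between key_mid and pocket below 0.005 m and angle between key_mid's own z axis and vertical below 0.12 rad and contact force between the fingers and key below 0.2 N), for 0.2 s.
2. the pulley is slid over shaft and key and sits flat on the collar (z of pulley_mid in the frame of seat between 0.0235 and 0.0285 m and horizontal distance between pulley_mid and seat below 0.003 m and angle between pulley_mid's own z axis and vertical below 0.04 rad and angle between the x axis of pulley_mid and the x axis of seat, either way round below 0.15 rad and z of key_mid in the frame of pocket between 0.042 and 0.048 m and horizontal distance between key_mid and pocket below 0.005 m and angle between key_mid's own z axis and vertical below 0.12 rad), for 0.2 s.
At the end, for the whole second after the job is handed in: Long key standing on the pocket floor (height within 3 mm, sideways 5 mm, upright within 0.12 rad); pulley flat on the collar (height within 2.5 mm, axes within 3 mm, tilt under 0.04 rad, keyway within 0.15 rad of the slot); both released and at rest (all of step 2 and contact force between the fingers and key below 0.2 N and contact force between the fingers and pulley below 0.2 N and linear speed of each of pulley, key below 0.01 m/s); the robot touches nothing.
It fails at once if the shorter key was taken out or shoved (distance of spare_mid from where it was at the start of the episode above 0.02 m).
It fails at once if the tip box, the plates or the bottle were moved more than 25 mm (distance of any of tipbox, plates, bottle from where it was at the start of the episode above 0.025 m).
It fails at once if the pulley fell freely (over 0.6 m/s, a drop of about 2 cm, with no finger on it) (contact force between the fingers and pulley below 0.2 N and linear speed of pulley above 0.6 m/s).
It also fails if it takes over 72 s, if anything falls off the work surface, if the arm or the gripper's body presses on something with over 40 N, if the wrist force passes 120 N, or if a joint passes its speed limit or range.

## Working session

There is one attempt and no reset: what is moved stays moved. The work goes in short steps, Python scripts to look and compute and a shell command to move; the robot and the scene stay as the last step left them, time stands still between calls to the robot, and variables do not carry over. Pictures are saved under pics/ and viewed, at most 10 in all, crops included, and the job is handed in when it is done.

```bash
mkdir -p pics; ls; python3 - <<'E'
from station import manip
import cv2
for n in("scene","top"):
    im=manip.capture(n); cv2.imwrite(f"pics/{n}0.png",im[:,:,::-1]); print(n,manip.camera_params(n))
print(manip.tips_ahead,manip.read_state())
E
```

```text
pics
scene {'vertical_fov': 43.35465150886721, 'cx': 327.4339665087206, 'cy': 196.8369389800589, 'dist_coeffs': array([-0.01028378,  0.        ,  0.        ,  0.        ,  0.        ]), 'R': array([[ 0.71350922,  0.70056396, -0.01071087],
       [ 0.4335967 , -0.4535138 , -0.77866497],
       [-0.55036215,  0.55094044, -0.6273485 ]]), 't': array([-0.45592681, -0.17087004,  1.45369761])}
top {'vertical_fov': 48.40682700934327, 'cx': 316.9121626399034, 'cy': 192.94946880543796, 'dist_coeffs': array([-0.05765418,  0.        ,  0.        ,  0.        ,  0.        ]), 'R': array([[ 0.02104534, -0.99973596,  0.00922486],
       [-0.97974073, -0.02246071, -0.19900657],
       [ 0.19916122, -0.00484981, -0.97995474]]), 't': array([0.03662962, 0.58849256, 1.11769517])}
0.011 {'t': 0.1, 'q': array([ 9.32200880e-01,  2.59275655e-01,  1.53597928e+00, -1.18902215e-05,
        1.34802069e+00, -2.02791470e-01]), 'joint_velocities': array([-0.00023008, -0.00278582, -0.00142128,  0.00034132,  0.00188735,
       -0.00032367]), 'tau': array([ 1.04255410e-03, -4.46970177e+01, -2.91246343e+01, -4.08172409e-04,
        6.39401871e-03,  1.32158529e-06]), 'eef_pos': array([0.23187134, 0.49822036, 0.24155258]), 'tcp_rot': array([-3.13994184e+00, -3.27602321e-04,  2.70579104e+00]), 'force': array([-0.52960441,  0.21354209, -0.41485297]), 'moment': array([ 0.05381232, -0.02428344, -0.00301914]), 'finger_force': 0.0, 'gripper_width': 0.08524802998341624}
```

View pics/scene0.png

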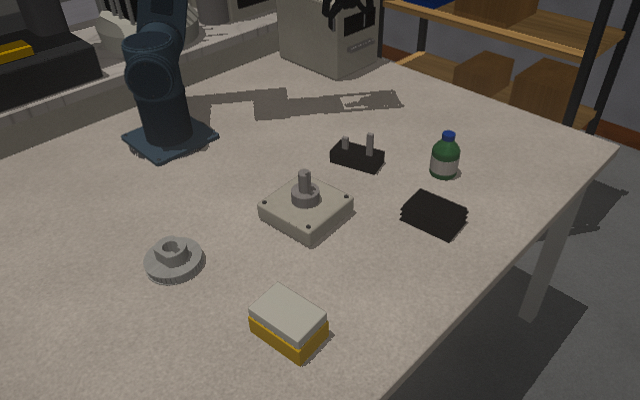

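View pics/top0.png

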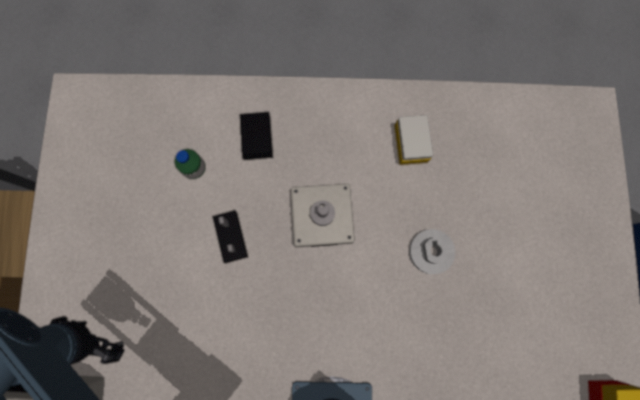

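The scene view shows the drive at about (305,200), the rack with the long key on the right at (370,145) and the short key at (345,143), and the pulley at (174,258). In the top view the drive is at (322,213), the rack at (230,236), and the pulley at (432,250). Next I'll enlarge these.

```bash
python3 - <<'E'
import cv2,numpy as np
t=cv2.imread("pics/top0.png");s=cv2.imread("pics/scene0.png")
def c(im,x,y,h=33):
    a=cv2.resize(im[y-h:y+h,x-h:x+h],(264,264),interpolation=cv2.INTER_CUBIC)
    return cv2.convertScaleAbs(a,alpha=1.3)
cv2.imwrite("pics/m0.png",np.vstack([np.hstack([c(t,322,215,36),c(t,230,236),c(t,430,250)]),np.hstack([c(s,305,205,50),c(s,358,150),c(s,174,258,36)])]))
E
```

```text
(no output)
```

View pics/m0.png

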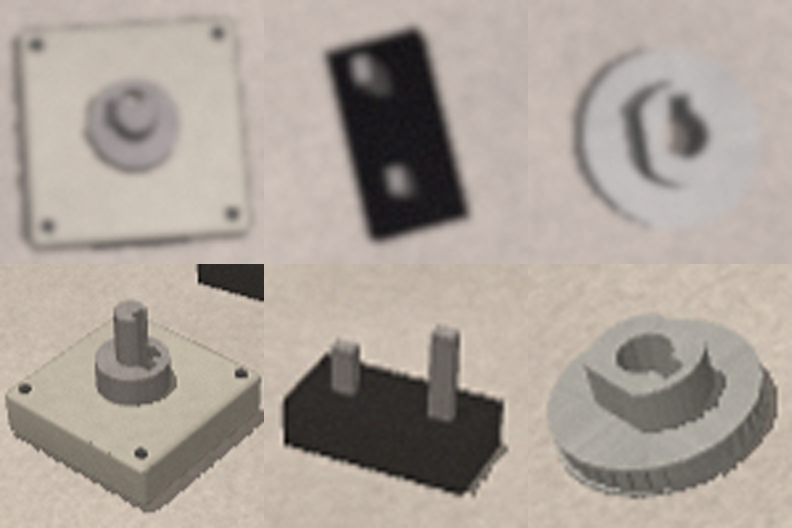

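```bash
cat > h.py <<'E'
import cv2,numpy as np
from station import manip
P={}
for n in("scene","top"):
    p=manip.camera_params(n); f=200/np.tan(np.radians(p["vertical_fov"])/2)
    P[n]=(np.array([[f,0,p["cx"]],[0,f,p["cy"]],[0,0,1.]]),np.array(p["dist_coeffs"]),np.array(p["R"]),np.array(p["t"]))
def ray(n,uv):
    K,d,R,t=P[n]; a=cv2.undistortPoints(np.array(uv,float).reshape(-1,1,2),K,d)[:,0]
    return -R.T@t, np.c_[a,np.ones(len(a))]@R
def plane(n,uv,z):
    o,d=ray(n,uv); return o+d*((z-o[2])/d[:,2])[:,None]
def proj(n,X):
    K,d,R,t=P[n]; return cv2.projectPoints(np.array(X,float).reshape(-1,3),cv2.Rodrigues(R)[0],t,K,d)[0][:,0]
def tri(a,b):
    o1,d1=ray("scene",a);o2,d2=ray("top",b);d1=d1[0]/np.linalg.norm(d1);d2=d2[0]/np.linalg.norm(d2)
    s=np.linalg.lstsq(np.c_[d1,-d2],o2-o1,rcond=None)[0]; p,q=o1+d1*s[0],o2+d2*s[1]; return (p+q)/2,np.linalg.norm(p-q)
def dark(im,x,y,r=4):
    w=im[y-r:y+r+1,x-r:x+r+1].astype(float).mean(2); w=np.clip(np.median(w)-8-w,0,None)
    Y,X=np.mgrid[y-r:y+r+1,x-r:x+r+1]; return (X*w).sum()/w.sum(),(Y*w).sum()/w.sum()
def rz(a): return np.array([[np.cos(a),-np.sin(a)],[np.sin(a),np.cos(a)]])
E
python3 - <<'E'
from h import *
np.set_printoptions(precision=4,suppress=True)
t=cv2.imread("pics/top0.png");s=cv2.imread("pics/scene0.png")
th=[dark(t,*p) for p in((296,191),(345,188),(349,237),(299,241))]
H=plane("top",th,.05);print("holes top",H[:,:2],"c",H.mean(0)); 
sh=[dark(s,*p,3) for p in((264,202),(346,197),(308,227))]
G=plane("scene",sh,.05);print("scene holes",G[:,:2],"c",(G[0]+G[1])/2)
v=(H[0]+H[1]-H[2]-H[3]);print("yaw",np.arctan2(v[1],v[0]),np.linalg.norm(v)/2)
v=H[0]+H[3]-H[1]-H[2];print("yaw2",np.arctan2(-v[0],v[1]))
# rack
for n,im,(x,y) in(("top",t,(230,236)),):
    m=(cv2.GaussianBlur(im,(0,0),.7).max(2)<75).astype(np.uint8); m=cv2.morphologyEx(m,cv2.MORPH_CLOSE,np.ones((13,13)))
    l,lab,st,c=cv2.connectedComponentsWithStats(m); i=[j for j in range(1,l) if st[j,0]<=x<st[j,0]+st[j,2] and st[j,1]<=y<st[j,1]+st[j,3]]; i=i[0];print(st[i])
    cn=cv2.findContours((lab==i).astype(np.uint8),0,2)[0][0]; b=cv2.boxPoints(cv2.minAreaRect(cn)); q=plane("top",b,.036)
    print("rack px",b,q[:,:2],"c",q.mean(0),[np.linalg.norm(q[k]-q[k-1]) for k in range(4)],[np.arctan2(*(q[k]-q[k-1])[1::-1]) for k in range(4)])
print("scene holes dists",np.linalg.norm(G[0]-G[2]),np.linalg.norm(G[1]-G[2]))
E
```

```text
holes top [[ 0.594   0.107 ]
 [ 0.6059 -0.0251]
 [ 0.4741 -0.0367]
 [ 0.46    0.0944]] c [0.5335 0.0349 0.05  ]
scene holes [[ 0.4728 -0.0357]
 [ 0.5929  0.1081]
 [ 0.6046 -0.0238]] c [0.5328 0.0362 0.05  ]
yaw 0.09080888749711162 0.13348300680231204
yaw2 0.09824600463119162
[ 213  211   34   52 1185]
rack px [[211.9412 215.7647]
 [235.7059 209.8236]
 [247.4706 256.8824]
 [223.7059 262.8235]] [[0.5236 0.3286]
 [0.5411 0.2658]
 [0.4169 0.228 ]
 [0.3999 0.2896]] c [0.4704 0.278  0.036 ] [np.float64(0.12966956709165814), np.float64(0.06517154273708252), np.float64(0.12986499595796733), np.float64(0.06387258827471093)] [np.float64(0.30584301095954297), np.float64(-1.2979715291373997), np.float64(-2.845808889459047), np.float64(1.839990761829957)]
scene holes dists 0.13239928764635536 0.13241746769336868
```

```bash
python3 - <<'E'
from h import *
np.set_printoptions(precision=4,suppress=True)
t=cv2.imread("pics/top0.png");s=cv2.imread("pics/scene0.png")
m=(s.max(2)<70).astype(np.uint8); l,lab,st,c=cv2.connectedComponentsWithStats(m); i=lab[163,350]; print(st[i])
cn=cv2.findContours((lab==i).astype(np.uint8),0,1)[0][0]; h=cv2.approxPolyDP(cv2.convexHull(cn),1.5,True)[:,0]; print(h.tolist()); print(plane("scene",h,.036)[:,:2]); print(plane("scene",h,0)[:,:2])
R=rz(.30);c=np.array([.472,.280])
co=[np.r_[c+R@np.array(p),.036] for p in((.065,.032),(.065,-.032),(-.065,-.032),(-.065,.032))]
print("pred corners scene",proj("scene",co).tolist(),"top",proj("top",co).tolist())
k=c+R@np.array([.035,0]); print("key top pred",k,proj("scene",np.r_[k,.1]),proj("top",np.r_[k,.1]))
# crops big: keys in both views, boss
def cr(im,x,y,h):return cv2.convertScaleAbs(cv2.resize(im[y-h:y+h,x-h:x+h],(396,396),interpolation=cv2.INTER_CUBIC)[:290],alpha=1.4)
print()
cv2.imwrite("pics/m1.png",np.vstack([np.hstack([cv2.convertScaleAbs(cv2.resize(im[y-18:y+18,x-24:x+24],(384,288),interpolation=cv2.INTER_CUBIC),alpha=1.3) for im,x,y in r]) for r in(((s,365,144),(t,228,222)),((s,306,184),(t,322,212)))]))
E
```

```text
[ 330  139   55   36 1162]
[[384, 152], [383, 162], [374, 174], [330, 161], [330, 150], [340, 140], [372, 140]]
[[0.5279 0.3256]
 [0.5552 0.2884]
 [0.5722 0.233 ]
 [0.4541 0.1983]
 [0.4186 0.2347]
 [0.4041 0.2885]
 [0.4671 0.3483]]
[[0.4951 0.3687]
 [0.5238 0.3297]
 [0.5416 0.2717]
 [0.4177 0.2352]
 [0.3805 0.2734]
 [0.3653 0.3298]
 [0.4314 0.3926]]
pred corners scene [[384.06423700400114, 150.87341094711712], [374.48830382300525, 163.40810234403278], [329.02191183436685, 150.78579714012128], [339.7346377362263, 139.0872893236513]] top [[211.52921007162757, 215.36235464095006], [234.71567564034083, 208.91080839667987], [246.66734174385243, 255.92537671609006], [223.03186926282046, 262.6070158667192]]
key top pred [0.5054 0.2903] [[369.74   133.1029]] [[220.9304 219.4643]]
```

View pics/m1.png

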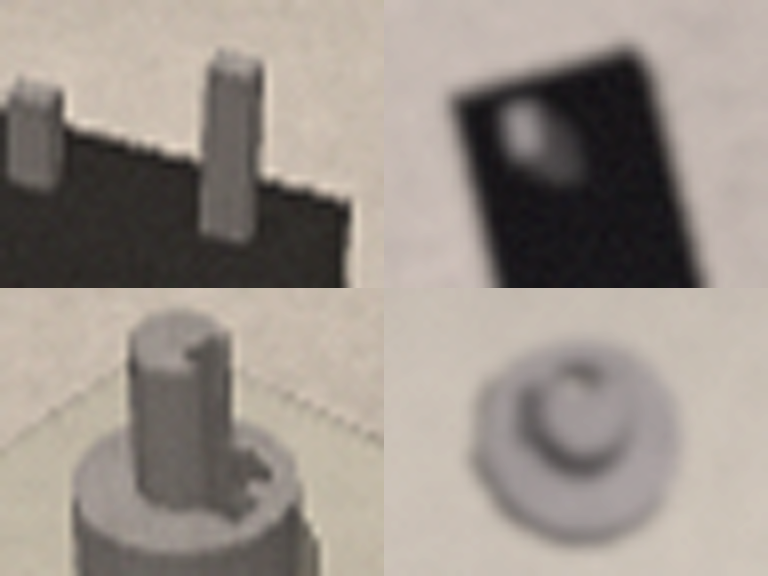

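The crops show the long key's top face at scene (370.1,133.7) and top (220.3,219.8). The shaft's top face is at scene (304.1,172.1) and top (322.4,209.1), with the slot facing away.

```bash
python3 - <<'E'
from h import *
np.set_printoptions(precision=4,suppress=True)
print(tri((370.1,133.7),(220.3,219.8)), tri((304.1,172.1),(322.4,209.1)))
print(proj("scene",(.533,.0355,.128)),proj("top",(.533,.0355,.128)))
s=cv2.imread("pics/scene0.png");t=cv2.imread("pics/top0.png")
cv2.imwrite("pics/m2.png",np.vstack([np.hstack([cv2.convertScaleAbs(cv2.resize(im[y-27:y+27,x-36:x+36],(w*72//72,w*54//72),interpolation=cv2.INTER_CUBIC),alpha=1.3) for im,x,y,w in((s,174,258,400),(t,430,250,400))])]))
print(manip.read_state()["eef_pos"])
E
```

```text
(array([0.5049, 0.2925, 0.0971]), np.float64(8.385093248772123e-06)) (array([0.5337, 0.0358, 0.1263]), np.float64(0.0007941420841333338))
[[303.5829 171.4281]] [[322.3961 209.1623]]
[0.2319 0.4982 0.2416]
```

View pics/m2.png

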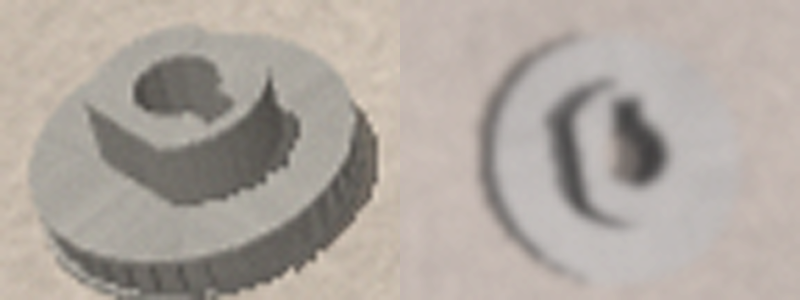

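The pulley's boss corners in the scene crop are at (88,105), (160,150) and (270,72), with the bore at (180,88). In the top view the disc is centred at about (432.6,251.4).

```bash
python3 - <<'E'
from h import *
np.set_printoptions(precision=4,suppress=True)
f=lambda u,v,x0,y0:((u+.5)/5.556-.5+x0,(v+.5)/5.556-.5+y0)
c=plane("scene",[f(u,v,138,231) for u,v in((88,105),(160,150),(270,72),(180,88))],.052)
print(c[:,:2]); A=c[1]-c[0];B=c[2]-c[1];print(np.linalg.norm(A),np.arctan2(A[1],A[0]),np.linalg.norm(B),np.arctan2(-B[0],B[1]),"ctr",(c[0]+c[2])/2)
print("disc top",plane("top",[(432.56,251.4)],.022), "scene disc", plane("scene",[f(29+(352-29)/2,148,138,231)],.022))
E
```

```text
[[ 0.4295 -0.292 ]
 [ 0.4688 -0.2859]
 [ 0.4631 -0.2357]
 [ 0.4462 -0.2636]]
0.039766534068066045 0.15377333243143207 0.050509501526931434 0.11433282274342674 ctr [ 0.4463 -0.2638  0.052 ]
disc top [[ 0.4425 -0.2636  0.022 ]] scene disc [[ 0.4458 -0.266   0.022 ]]
```

```bash
cat >> h.py <<'E'
from scipy.spatial.transform import Rotation as Ro
def go(pos,yaw,n):
    s=manip.read_state(); p=s["eef_pos"].copy(); R=Ro.from_euler("xyz",s["tcp_rot"]); T=Ro.from_euler("xyz",[np.pi,0,yaw])
    w=(R.inv()*T).as_rotvec()/n; d=(np.array(pos)-p)/n; print("turn",w.round(4),"t",s["t"].round(2),"wrist",s["q"][5].round(2))
    for i in range(n): print(R.inv().apply(d).round(4)); R=R*Ro.from_rotvec(w)
E
python3 -c "
from h import *
go((.505,.2915,.2),.30-np.pi,10)"
```

```text
Traceback (most recent call last):
  File "h.py", line 24, in go
    w=(R.inv()*T).as_rotvec()/n; d=(np.array(pos)-p)/n; print("turn",w.round(4),"t",s["t"].round(2),"wrist",s["q"][5].round(2))
                                                                                    ^^^^^^^^^^^^
AttributeError: 'float' object has no attribute 'round'
```

```bash
sed -i 's/s\["t"\].round(2)/round(s["t"],2)/' h.py
python3 -c "
from h import *
go((.505,.2915,.2),.30-np.pi,10)"
```

```text
turn [-0.0001 -0.0001 -0.0736] t 0.1 wrist -0.2
[-0.0335 -0.0072  0.0042]
[-0.0329 -0.0096  0.0042]
[-0.0321 -0.012   0.0042]
[-0.0311 -0.0144  0.0042]
[-0.03   -0.0166  0.0042]
[-0.0287 -0.0188  0.0042]
[-0.0272 -0.0208  0.0042]
[-0.0256 -0.0228  0.0042]
[-0.0238 -0.0246  0.0042]
[-0.022  -0.0263  0.0042]
```

```bash
python3 -m crank '-0.0335 -0.0072 0.0042 0 0 -0.0736 -1;-0.0329 -0.0096 0.0042 0 0 -0.0736 -1;-0.0321 -0.012 0.0042 0 0 -0.0736 -1;-0.0311 -0.0144 0.0042 0 0 -0.0736 -1;-0.03 -0.0166 0.0042 0 0 -0.0736 -1'
python3 -m crank '-0.0287 -0.0188 0.0042 0 0 -0.0736 -1;-0.0272 -0.0208 0.0042 0 0 -0.0736 -1;-0.0256 -0.0228 0.0042 0 0 -0.0736 -1;-0.0238 -0.0246 0.0042 0 0 -0.0736 -1;-0.022 -0.0263 0.0042 0 0 -0.0736 -1'
python3 -m crank '0 0 0 0 0 0 -1;0 0 0 0 0 0 -1;0 0 0 0 0 0 -1;0 0 0 0 0 0 -1;0 0 0 0 0 0 -1'
python3 -c "
from h import *
go((.505,.2915,.088),.30-np.pi,5)"
```

```text
t: 0.52
eef_pos: [0.3696, 0.3941, 0.2208]
tcp_rot: [-3.141, -0.001, 3.078]
force: [0.7, 0.1, 0.4]
gripper_width: 0.0854
finger_force: 0.0
t: 0.93
eef_pos: [0.5064, 0.2905, 0.1997]
tcp_rot: [3.142, -0.001, -2.838]
force: [0.4, 0.4, -0.3]
gripper_width: 0.0853
finger_force: 0.0
t: 1.35
eef_pos: [0.5044, 0.2929, 0.2005]
tcp_rot: [3.141, -0.0, -2.84]
force: [0.0, 0.6, 0.1]
gripper_width: 0.0857
finger_force: 0.0
turn [ 0.     -0.      0.0003] t 1.35 wrist -1.54
[-0.     -0.0003  0.0225]
[-0.     -0.0003  0.0225]
[-0.     -0.0003  0.0225]
[-0.     -0.0003  0.0225]
[-0.     -0.0003  0.0225]
```

```bash
python3 -m crank '0 0 0.0225 0 0 0 -1;0 0 0.0225 0 0 0 -1;0 0 0.0225 0 0 0 -1;0 0 0.0225 0 0 0 -1;0 0 0.0225 0 0 0 -1'
python3 -m crank '0 0 0 0 0 0 -1;0 0 0 0 0 0 0.2;0 0 0 0 0 0 0.5;0 0 0 0 0 0 1;0 0 0 0 0 0 1'
python3 -m crank '0 0 0 0 0 0 1;0 0 0 0 0 0 1;0 0 0 0 0 0 1;0 0 0 0 0 0 1;0 0 0 0 0 0 1'
python3 -m crank '0 0 0 0 0 0 1;0 0 0 0 0 0 1;0 0 0 0 0 0 1;0 0 0 0 0 0 1;0 0 0 0 0 0 1'
```

```text
t: 1.77
eef_pos: [0.5047, 0.293, 0.0874]
tcp_rot: [3.141, 0.001, -2.84]
force: [0.4, -0.1, 0.8]
gripper_width: 0.085
finger_force: 0.0
t: 2.18
eef_pos: [0.5064, 0.2924, 0.0896]
tcp_rot: [3.142, 0.003, -2.841]
force: [-0.9, -0.7, 0.2]
gripper_width: 0.0389
finger_force: 0.0
t: 2.6
eef_pos: [0.5062, 0.2918, 0.0888]
tcp_rot: [-3.141, 0.002, -2.841]
force: [-0.4, -1.6, 6.5]
gripper_width: 0.0084
finger_force: 60.0
t: 3.02
eef_pos: [0.5062, 0.2918, 0.0888]
tcp_rot: [-3.141, 0.002, -2.841]
force: [-0.2, -0.4, 5.7]
gripper_width: 0.0086
finger_force: 60.0
```

```bash
python3 -m crank '0 0 -0.02 0 0 0 1;0 0 -0.02 0 0 0 1;0 0 -0.03 0 0 0 1;0 0 -0.035 0 0 0 1;0 0 -0.035 0 0 0 1'
python3 -m crank '0 0 0 0 0 0 1;0 0 0 0 0 0 1;0 0 0 0 0 0 1;0 0 0 0 0 0 1;0 0 0 0 0 0 1'
python3 - <<'E'
from h import *
y=.095; k=np.array([.533,.0355])+rz(y)@[.0152,0]; print(k)
go((*k,.225),y-np.pi,10)
im=manip.capture("scene");cv2.imwrite("pics/s1.png",im[:,:,::-1]);im=manip.capture("top");cv2.imwrite("pics/t1.png",im[:,:,::-1])
E
```

```text
t: 3.43
eef_pos: [0.5047, 0.2916, 0.2283]
tcp_rot: [3.141, -0.003, -2.842]
force: [0.6, 0.5, -1.3]
gripper_width: 0.0088
finger_force: 59.1
t: 3.85
eef_pos: [0.5046, 0.2916, 0.2259]
tcp_rot: [-3.142, -0.004, -2.841]
force: [0.6, -0.1, -0.1]
gripper_width: 0.0084
finger_force: 59.2
[0.54813146 0.03694183]
turn [-0.     -0.0004  0.0205] t 3.85 wrist -1.54
[ 0.0034 -0.0256  0.0001]
[ 0.0028 -0.0257  0.0001]
[ 0.0023 -0.0257  0.0001]
[ 0.0018 -0.0258  0.0001]
[ 0.0013 -0.0258  0.0001]
[ 0.0007 -0.0258  0.0001]
[ 0.0002 -0.0258  0.0001]
[-0.0003 -0.0258  0.0001]
[-0.0009 -0.0258  0.0001]
[-0.0014 -0.0258  0.0001]
```

```bash
python3 -m crank '0.0034 -0.0256 0 0 0 0.0205 1;0.0028 -0.0257 0 0 0 0.0205 1;0.0023 -0.0257 0 0 0 0.0205 1;0.0018 -0.0258 0 0 0 0.0205 1;0.0013 -0.0258 0 0 0 0.0205 1'
python3 -m crank '0.0007 -0.0258 0 0 0 0.0205 1;0.0002 -0.0258 0 0 0 0.0205 1;-0.0003 -0.0258 0 0 0 0.0205 1;-0.0009 -0.0258 0 0 0 0.0205 1;-0.0014 -0.0258 0 0 0 0.0205 1'
python3 -m crank '0 0 0 0 0 0 1;0 0 0 0 0 0 1;0 0 0 0 0 0 1;0 0 0 0 0 0 1;0 0 0 0 0 0 1'
python3 - <<'E'
from h import *
go((.5481,.0369,.225),.095-np.pi,1)
s=manip.capture("scene")[:,:,::-1];t=manip.capture("top")[:,:,::-1]
cv2.imwrite("pics/s2.png",s);cv2.imwrite("pics/t2.png",t)
cv2.imwrite("pics/m3.png",np.hstack([cv2.convertScaleAbs(cv2.resize(im[y-37:y+37,x-25:x+25],(400,592),interpolation=cv2.INTER_CUBIC),alpha=1.3) for im,x,y in((s,306,165),(t,322,207))]))
E
```

```text
t: 4.37
eef_pos: [0.527, 0.1635, 0.2271]
tcp_rot: [3.141, -0.001, -2.945]
force: [0.9, 0.5, -1.3]
gripper_width: 0.0086
finger_force: 59.2
t: 4.78
eef_pos: [0.5489, 0.0362, 0.2271]
tcp_rot: [3.141, -0.001, -3.047]
force: [-0.3, -0.6, -1.0]
gripper_width: 0.0083
finger_force: 59.2
t: 5.2
eef_pos: [0.5488, 0.0384, 0.2277]
tcp_rot: [3.141, -0.0, -3.045]
force: [0.2, 0.4, -0.9]
gripper_width: 0.0083
finger_force: 59.2
turn [ 0.0003 -0.0004  0.0017] t 5.2 wrist -1.8
[ 0.0008 -0.0014  0.0027]
```

View pics/m3.png

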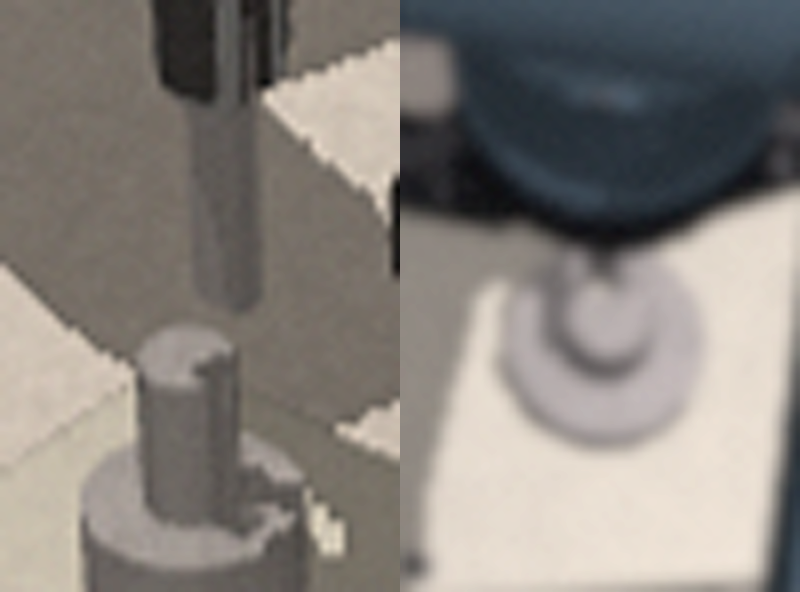

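The scene crop shows the key held upright above the shaft. Its side edges are at crop x = 193 and 262, the near lower corner is at about (241,311), and the shaft's top is centred at about (188.5,355).

```bash
python3 - <<'E'
from h import *
np.set_printoptions(precision=4,suppress=True)
f=lambda u,v:((u+.5)/8-.5+281,(v+.5)/8-.5+128)
s=cv2.imread("pics/s2.png")
# gradient row profiles: shaft edges and key edges, upsampled
g=cv2.GaussianBlur(s,(0,0),.8).astype(int).mean(2)
for r in (158,161,163): print("key row",r,g[r,300:320].astype(int))
for r in (176,180,184): print("shaft row",r,g[r,294:316].astype(int))
print("shaft pt",plane("scene",[f(188.5,355)],.128)[0],tri(f(188.5,355),((207+.5)/8-.5+297,(311+.5)/8-.5+170)))
p=manip.read_state()["eef_pos"]; yaw=.0966; zf=p[2]-.0788
print("foot z",zf)
for c in ((-.008,-.005),(.008,-.005),(.008,.005)):
  for z in (zf,zf+.01): print(c,z.round(3),(proj("scene",np.r_[p[:2]+rz(yaw)@c,z])[0]-[281,128]+.5)*8-.5)
print("shaft edges pred",[(proj("scene",(.533+q*.71*.014,.0355+q*.70*.014,.11))[0]) for q in(-1,1)])
print("key foot top view", (proj("top",np.r_[p[:2],zf])[0]-[297,170]+.5)*8-.5)
E
```

```text
key row 158 [85 85 86 85 82 77 76 75 72 69 67 66 67 73 81 85 85 86 86 85]
key row 161 [85 85 85 86 84 79 76 76 73 69 67 65 67 73 82 85 85 84 84 85]
key row 163 [85 85 85 86 85 80 76 75 73 69 67 65 66 73 82 85 85 84 83 83]
shaft row 176 [144 141 135 120  89  81  89  94  98 100  98  89  78  69  68  70  71  78
  82  83  84  84]
shaft row 180 [142 142 141 129  97  78  77  78  79  79  78  76  74  68  66  67  70  79
  84  85  85  84]
shaft row 184 [133 128 122 113  93  78  77  79  79  79  78  76  73  69  67  69  79  98
 110 113 110 104]
shaft pt [0.5352 0.035  0.128 ] (array([0.5349, 0.0354, 0.1276]), np.float64(6.880716604605562e-05))
foot z 0.14899676369974685
(-0.008, -0.005) 0.149 [194.5848 304.9186]
(-0.008, -0.005) 0.159 [193.1315 274.2811]
(0.008, -0.005) 0.149 [239.9627 326.3683]
(0.008, -0.005) 0.159 [238.7651 295.6286]
(0.008, 0.005) 0.149 [264.1761 309.2283]
(0.008, 0.005) 0.159 [263.1267 278.5611]
shaft edges pred [array([297.593 , 178.0964]), array([310.2327, 177.9717])]
key foot top view [199.8824 253.6411]
```

```bash
python3 -m crank '-0.0022 -0.0012 0 0 0 0.0017 1;0 0 0.006 0 0 0 1;0 0 0.006 0 0 0 1;0 0 0.005 0 0 0 1;0 0 0 0 0 0 1'
python3 -m crank '0 0 0.001 0 0 0 1;0 0 0.001 0 0 0 1;0 0 0.001 0 0 0 1;0 0 0.001 0 0 0 1;0 0 0 0 0 0 1'
python3 -m crank '0 0 0.001 0 0 0 1;0 0 0.001 0 0 0 1;0 0 0.001 0 0 0 1;0 0 0.001 0 0 0 1;0 0 0 0 0 0 1'
```

```text
t: 5.72
eef_pos: [0.5504, 0.0365, 0.209]
tcp_rot: [3.141, -0.003, -3.048]
force: [-0.2, 0.6, -1.6]
gripper_width: 0.0082
finger_force: 59.2
t: 6.13
eef_pos: [0.5514, 0.0363, 0.2068]
tcp_rot: [-3.142, -0.0, -3.048]
force: [-0.0, -0.1, -1.3]
gripper_width: 0.0088
finger_force: 59.2
t: 6.55
eef_pos: [0.5512, 0.0364, 0.2025]
tcp_rot: [3.142, -0.0, -3.048]
force: [0.2, -0.0, -1.7]
gripper_width: 0.0083
finger_force: 59.2
```

```bash
python3 -m crank '0 0 0.002 0 0 0 1;0 0 0.002 0 0 0 1;0 0 0.002 0 0 0 1;0 0 0.002 0 0 0 1;0 0 0 0 0 0 1'
python3 -m crank '0.0005 0 0 0 0 0 1;0.0005 0 0 0 0 0 1;0.0005 0 0 0 0 0 1;0.0005 0 0 0 0 0 1;0 0 0 0 0 0 1'
python3 -m crank '0.0005 0 0 0 0 0 1;0.0005 0 0 0 0 0 1;0.0005 0 0 0 0 0 1;0.0005 0 0 0 0 0 1;0 0 0 0 0 0 1'
```

```text
t: 6.97
eef_pos: [0.5511, 0.0364, 0.1942]
tcp_rot: [3.141, -0.001, -3.048]
force: [-0.4, -0.2, -0.8]
gripper_width: 0.0087
finger_force: 59.2
t: 7.38
eef_pos: [0.5494, 0.0362, 0.1949]
tcp_rot: [-3.142, 0.0, -3.048]
force: [-0.7, -0.7, -1.7]
gripper_width: 0.0085
finger_force: 59.2
t: 7.8
eef_pos: [0.5484, 0.036, 0.1951]
tcp_rot: [-3.141, 0.003, -3.048]
force: [5.3, 1.7, -2.4]
gripper_width: 0.0086
finger_force: 58.9
```

```bash
python3 -m crank '-0.001 0 0 0 0 0 1;-0.0005 0 0 0 0 0 1;0 0 0 0 0 0 1;0 0 0 0 0 0 1;0 0 0 0 0 0 1'
python3 -m crank '0 0.0005 0 0 0 0 1;0 0.0005 0 0 0 0 1;0 0 0 0 0 0 1;0 0 0 0 0 0 1;0 0 0 0 0 0 1'
python3 -m crank '0 0.0005 0 0 0 0 1;0 0.0005 0 0 0 0 1;0 0 0 0 0 0 1;0 0 0 0 0 0 1;0 0 0 0 0 0 1'
```

```text
t: 8.22
eef_pos: [0.549, 0.0361, 0.195]
tcp_rot: [-3.141, 0.0, -3.048]
force: [2.8, 1.1, 0.2]
gripper_width: 0.0085
finger_force: 59.2
t: 8.63
eef_pos: [0.5489, 0.0369, 0.1949]
tcp_rot: [-3.141, 0.0, -3.048]
force: [2.6, -2.4, -1.2]
gripper_width: 0.0082
finger_force: 59.3
t: 9.05
eef_pos: [0.5488, 0.0375, 0.1949]
tcp_rot: [-3.14, -0.0, -3.048]
force: [3.4, -3.5, -0.1]
gripper_width: 0.0085
finger_force: 59.5
```

```bash
python3 -m crank '-0.0008 -0.0008 0 0 0 0 1;0 0 0 0 0 0 1;0 0 0 0 0 0 1;0 0 0 0 0 0 1;0 0 0 0 0 0 1'
python3 -m crank '0 0 0.005 0 0 0 1;0 0 0.005 0 0 0 1;0 0 0.005 0 0 0 1;0 0 0.005 0 0 0 1;0 0 0 0 0 0 1'
```

```text
t: 9.47
eef_pos: [0.5493, 0.0373, 0.1948]
tcp_rot: [-3.141, -0.001, -3.048]
force: [1.4, -3.3, 0.8]
gripper_width: 0.0087
finger_force: 59.6
t: 9.88
eef_pos: [0.5493, 0.0372, 0.1733]
tcp_rot: [-3.141, -0.001, -3.048]
force: [2.6, -5.0, -4.0]
gripper_width: 0.0087
finger_force: 58.9
```

```bash
python3 -m crank '-0.0004 -0.0008 0 0 0 0 1;0 0 0 0 0 0 1;0 0 0 0 0 0 1;0 0 0 0 0 0 1;0 0 0 0 0 0 1'
python3 -m crank '0 0 0.004 0 0 0 1;0 0 0.004 0 0 0 1;0 0 0.004 0 0 0 1;0 0 0.002 0 0 0 1;0 0 0 0 0 0 1'
```

```text
t: 10.3
eef_pos: [0.5495, 0.0369, 0.1744]
tcp_rot: [3.141, -0.001, -3.048]
force: [-0.3, -2.2, -2.9]
gripper_width: 0.0085
finger_force: 59.0
t: 10.72
eef_pos: [0.5497, 0.0368, 0.1601]
tcp_rot: [3.141, -0.001, -3.048]
force: [0.4, -1.3, -2.7]
gripper_width: 0.0084
finger_force: 59.2
```

```bash
python3 -m crank '0 0 0.002 0 0 0 1;0 0 0.0015 0 0 0 1;0 0 0.0015 0 0 0 1;0 0 0.001 0 0 0 1;0 0 0 0 0 0 1'
python3 -m crank '0 0 0.001 0 0 0 1;0 0 0.001 0 0 0 1;0 0 0.001 0 0 0 1;0 0 0.001 0 0 0 1;0 0 0 0 0 0 1'
```

```text
t: 11.13
eef_pos: [0.55, 0.0367, 0.1546]
tcp_rot: [3.141, -0.0, -3.048]
force: [0.4, -1.0, -2.5]
gripper_width: 0.0083
finger_force: 59.2
t: 11.55
eef_pos: [0.55, 0.0367, 0.1506]
tcp_rot: [3.141, -0.0, -3.048]
force: [-0.4, -1.4, -0.9]
gripper_width: 0.0089
finger_force: 59.2
```

```bash
python3 -m crank '0 0 0.002 0 0 0 1;0 0 0.002 0 0 0 1;0 0 0.002 0 0 0 1;0 0 0.002 0 0 0 1;0 0 0 0 0 0 1'
python3 -m crank '0 0 0 0 0 0 0.5;0 0 0 0 0 0 0;0 0 0 0 0 0 -0.3;0 0 0 0 0 0 -0.3;0 0 0 0 0 0 -0.3'
python3 -m crank '0 0 0 0 0 0 -0.3;0 0 -0.01 0 0 0 -0.3;0 0 -0.03 0 0 0 -0.3;0 0 -0.03 0 0 0 -0.3;0 0 -0.02 0 0 0 -0.3'
python3 - <<'E'
from h import *
s=manip.capture("scene")[:,:,::-1];t=manip.capture("top")[:,:,::-1]
cv2.imwrite("pics/s3.png",s);cv2.imwrite("pics/t3.png",t)
cv2.imwrite("pics/m4.png",np.hstack([cv2.convertScaleAbs(cv2.resize(im[y-37:y+37,x-25:x+25],(400,592),interpolation=cv2.INTER_CUBIC),alpha=1.3) for im,x,y in((s,306,165),(t,322,207))]))
E
```

```text
t: 11.97
eef_pos: [0.5498, 0.0366, 0.1422]
tcp_rot: [3.141, -0.001, -3.048]
force: [1.2, -0.8, -2.3]
gripper_width: 0.0088
finger_force: 59.2
t: 12.38
eef_pos: [0.5502, 0.0367, 0.143]
tcp_rot: [-3.142, 0.0, -3.048]
force: [0.3, 0.7, -0.2]
gripper_width: 0.0551
finger_force: 0.0
t: 12.8
eef_pos: [0.5509, 0.0366, 0.2362]
tcp_rot: [-3.141, 0.003, -3.048]
force: [0.3, -0.1, 1.6]
gripper_width: 0.056
finger_force: 0.0
```

View pics/m4.png

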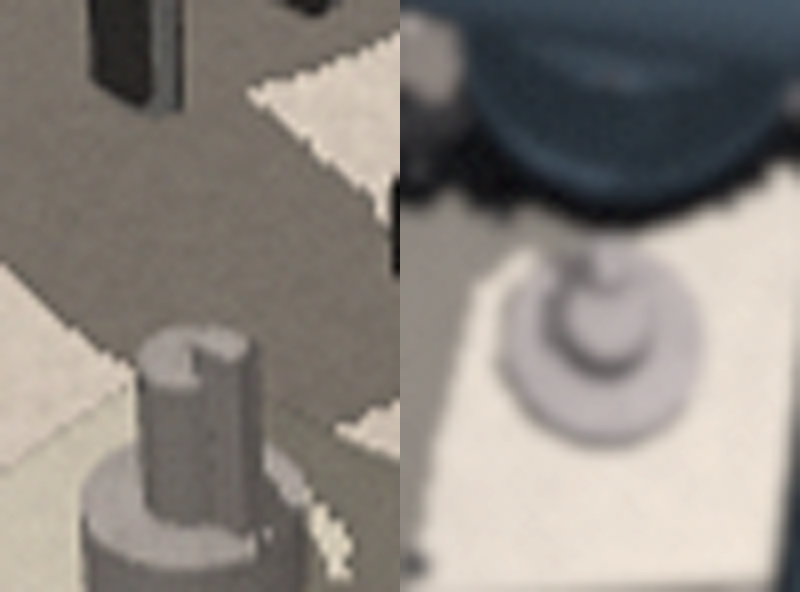

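The key's top now stands a little above the shaft top, at crop (225,345), and its outer part is proud down to the collar. That matches being fully home. Now the pulley.

```bash
python3 -c "
from h import *
go((.4457,-.264,.16),.135-np.pi,10)"
```

```text
turn [-0.0002  0.0009 -0.0041] t 12.9 wrist -1.8
[ 0.0135 -0.0289  0.0077]
[ 0.0136 -0.0288  0.0077]
[ 0.0137 -0.0288  0.0077]
[ 0.0138 -0.0287  0.0078]
[ 0.014  -0.0287  0.0078]
[ 0.0141 -0.0286  0.0078]
[ 0.0142 -0.0286  0.0078]
[ 0.0143 -0.0285  0.0078]
[ 0.0144 -0.0284  0.0078]
[ 0.0145 -0.0284  0.0078]
```

```bash
python3 -m crank '0.0135 -0.0289 0 0 0 -0.004 -1;0.0136 -0.0288 0 0 0 -0.004 -1;0.0137 -0.0288 0.01 0 0 -0.004 -1;0.0138 -0.0287 0.01 0 0 -0.004 -1;0.014 -0.0287 0.01 0 0 -0.004 -1'
python3 -m crank '0.0141 -0.0286 0.01 0 0 -0.004 -1;0.0142 -0.0286 0.01 0 0 -0.004 -1;0.0143 -0.0285 0.01 0 0 -0.004 -1;0.0144 -0.0284 0.01 0 0 -0.004 -1;0.0145 -0.0284 0.007 0 0 -0.004 -1'
python3 -m crank '0 0 0 0 0 0 -1;0 0 0 0 0 0 -1;0 0 0 0 0 0 -1;0 0 0 0 0 0 -1;0 0 0 0 0 0 -1'
python3 -c "
from h import *
go((.4457,-.264,.039),.135-np.pi,5)"
```

```text
t: 13.32
eef_pos: [0.4955, -0.1144, 0.2024]
tcp_rot: [3.142, -0.0, -3.027]
force: [-0.5, 0.0, -0.1]
gripper_width: 0.0849
finger_force: 0.0
t: 13.73
eef_pos: [0.4413, -0.2644, 0.1547]
tcp_rot: [3.14, -0.001, -3.008]
force: [0.6, 0.6, -0.6]
gripper_width: 0.0854
finger_force: 0.0
t: 14.15
eef_pos: [0.4432, -0.2624, 0.1561]
tcp_rot: [-3.141, 0.0, -3.006]
force: [0.1, -0.4, 0.1]
gripper_width: 0.0853
finger_force: 0.0
turn [-0.      0.0001  0.    ] t 14.15 wrist -2.46
[-0.0004 -0.0004  0.0234]
[-0.0004 -0.0004  0.0234]
[-0.0005 -0.0004  0.0234]
[-0.0005 -0.0004  0.0234]
[-0.0005 -0.0004  0.0234]
```

```bash
python3 -m crank '-0.001 -0.001 0.02 0 0 0 -1;-0.001 -0.001 0.025 0 0 0 -1;-0.0003 0 0.025 0 0 0 -1;0 0 0.025 0 0 0 -1;0 0 0.015 0 0 0 -1'
python3 -m crank '0 0 0.007 0 0 0 -1;0 0 0 0 0 0 -1;0 0 0 0 0 0 -1;0 0 0 0 0 0 -1;0 0 0 0 0 0 -1'
```

```text
t: 14.57
eef_pos: [0.4449, -0.2634, 0.044]
tcp_rot: [3.14, -0.001, -3.006]
force: [-0.2, 0.3, -1.0]
gripper_width: 0.0856
finger_force: 0.0
t: 14.98
eef_pos: [0.4461, -0.2658, 0.0402]
tcp_rot: [-3.14, 0.002, -3.008]
force: [-0.2, -0.5, -0.8]
gripper_width: 0.0854
finger_force: 0.0
```

```bash
python3 -m crank '0 0 0 0 0 0 -0.4;0 0 0 0 0 0 -0.2;0 0 0 0 0 0 0;0 0 0 0 0 0 0.4;0 0 0 0 0 0 1'
python3 -m crank '0 0 0 0 0 0 1;0 0 0 0 0 0 1;0 0 0 0 0 0 1;0 0 0 0 0 0 1;0 0 0 0 0 0 1'
python3 -m crank '0 0 -0.005 0 0 0 1;0 0 -0.01 0 0 0 1;0 0 -0.02 0 0 0 1;0 0 -0.03 0 0 0 1;0 0 -0.03 0 0 0 1'
python3 -m crank '0 0 -0.03 0 0 0 1;0 0 -0.03 0 0 0 1;0 0 -0.005 0 0 0 1;0 0 0 0 0 0 1;0 0 0 0 0 0 1'
```

```text
t: 15.4
eef_pos: [0.4454, -0.2652, 0.0397]
tcp_rot: [-3.141, 0.001, -3.008]
force: [-0.5, 1.4, 6.2]
gripper_width: 0.0509
finger_force: 64.0
t: 15.82
eef_pos: [0.4454, -0.2652, 0.0397]
tcp_rot: [-3.142, 0.001, -3.008]
force: [-0.3, 1.9, 6.6]
gripper_width: 0.051
finger_force: 64.0
t: 16.23
eef_pos: [0.444, -0.2643, 0.1339]
tcp_rot: [3.138, -0.003, -3.008]
force: [1.0, -0.0, -6.6]
gripper_width: 0.0507
finger_force: 64.5
t: 16.65
eef_pos: [0.4445, -0.2646, 0.1975]
tcp_rot: [3.14, -0.001, -3.008]
force: [-0.1, 0.3, -7.0]
gripper_width: 0.051
finger_force: 64.6
```

```bash
python3 -c "
from h import *
go((.5347,.0355,.205),.095-np.pi,15)"
```

```text
turn [ 0.0001 -0.0001  0.0026] t 16.65 wrist -2.46
[-0.0086  0.019  -0.0005]
[-0.0086  0.0191 -0.0005]
[-0.0085  0.0191 -0.0005]
[-0.0085  0.0191 -0.0005]
[-0.0084  0.0191 -0.0005]
[-0.0084  0.0191 -0.0005]
[-0.0083  0.0192 -0.0005]
[-0.0083  0.0192 -0.0005]
[-0.0082  0.0192 -0.0005]
[-0.0082  0.0192 -0.0005]
[-0.0081  0.0192 -0.0005]
[-0.0081  0.0193 -0.0005]
[-0.008   0.0193 -0.0005]
[-0.008   0.0193 -0.0005]
[-0.0079  0.0193 -0.0005]
```

```bash
python3 -m crank '-0.0086 0.019 -0.001 0 0 0.0026 1;-0.0086 0.0191 -0.001 0 0 0.0026 1;-0.0085 0.0191 -0.001 0 0 0.0026 1;-0.0085 0.0191 -0.001 0 0 0.0026 1;-0.0084 0.0191 -0.001 0 0 0.0026 1'
python3 -m crank '-0.0084 0.0191 -0.001 0 0 0.0026 1;-0.0083 0.0192 -0.001 0 0 0.0026 1;-0.0083 0.0192 0 0 0 0.0026 1;-0.0082 0.0192 0 0 0 0.0026 1;-0.0082 0.0192 0 0 0 0.0026 1'
python3 -m crank '-0.0081 0.0192 0 0 0 0.0026 1;-0.0081 0.0193 0 0 0 0.0026 1;-0.008 0.0193 0 0 0 0.0026 1;-0.008 0.0193 0 0 0 0.0026 1;-0.0079 0.0193 0 0 0 0.0026 1'
python3 -m crank '0 0 0 0 0 0 1;0 0 0 0 0 0 1;0 0 0 0 0 0 1;0 0 0 0 0 0 1;0 0 0 0 0 0 1'
python3 - <<'E'
from h import *
go((.5347,.0355,.205),.095-np.pi,1)
s=manip.capture("scene")[:,:,::-1];t=manip.capture("top")[:,:,::-1]
cv2.imwrite("pics/s4.png",s);cv2.imwrite("pics/t4.png",t)
cv2.imwrite("pics/m5.png",np.hstack([cv2.convertScaleAbs(cv2.resize(im[y-42:y+42,x-28:x+28],(400,600),interpolation=cv2.INTER_CUBIC),alpha=1.3) for im,x,y in((s,304,152),(t,322,207))]))
E
```

```text
t: 17.07
eef_pos: [0.4738, -0.1634, 0.2006]
tcp_rot: [3.138, -0.005, -3.022]
force: [-0.3, 0.5, -7.5]
gripper_width: 0.0509
finger_force: 64.8
t: 17.48
eef_pos: [0.5038, -0.0636, 0.2026]
tcp_rot: [3.139, -0.005, -3.034]
force: [-0.6, -0.0, -6.6]
gripper_width: 0.0507
finger_force: 64.9
t: 17.9
eef_pos: [0.5337, 0.0361, 0.2023]
tcp_rot: [3.14, -0.006, -3.047]
force: [-1.0, -0.5, -5.9]
gripper_width: 0.0506
finger_force: 64.9
t: 18.32
eef_pos: [0.5349, 0.034, 0.2051]
tcp_rot: [3.141, -0.001, -3.048]
force: [-0.4, 0.1, -5.6]
gripper_width: 0.0514
finger_force: 65.3
turn [ 0.0001 -0.0014 -0.0016] t 18.32 wrist -1.81
[0.0001 0.0015 0.0001]
```

View pics/m5.png

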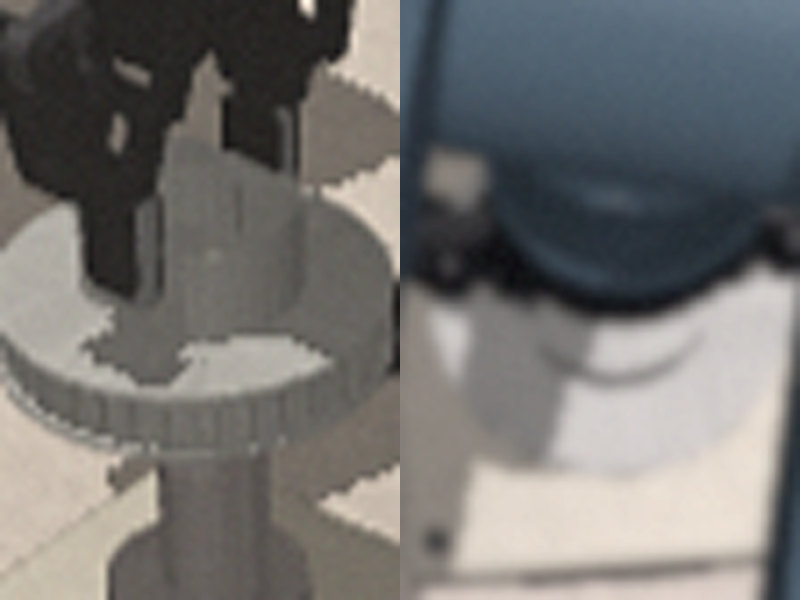

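```bash
python3 - <<'E'
from h import *
np.set_printoptions(precision=2,suppress=True,linewidth=200)
s=cv2.imread("pics/s4.png").astype(int).mean(2);t=cv2.imread("pics/t4.png").astype(int).mean(2)
c=np.array([.5349,.0350]);zb=.1654;a=np.linspace(0,2*np.pi,721)
D=lambda z,r=.06:np.c_[c[0]+r*np.cos(a),c[1]+r*np.sin(a),0*a+z]
for z in(zb,zb+.022):
    q=proj("scene",D(z));print("scene",q.min(0),q.max(0)); q=proj("top",D(z));print("top",q.min(0),q.max(0),q[q[:,1].argmax()])
q=proj("top",D(zb+.052,.033));print("boss top",q.max(0)); q=proj("top",D(zb+.022,.033));print("boss foot",q.max(0))
for r in (148,152,156,158,160): print(r,"L",s[r,268:284].astype(int),"R",s[r,324:342].astype(int))
for x in (318,324,330): print("top col",x,t[210:240,x].astype(int))
for y in (205,210,215): print("top row",y,t[y,286:304].astype(int),t[y,340:362].astype(int))
E
```

```text
scene [275.17 142.45] [331.4  174.35]
top [297.81 181.32] [348.07 230.87] [323.15 230.87]
scene [274.37 133.99] [331.34 165.54]
top [297.5  179.23] [348.8  229.77] [323.37 229.77]
boss top [337.98 216.3 ]
boss foot [337.27 218.2 ]
148 L [ 85  86  84  82  82  84  95 137 134 132 129 130 130 131 132 132] R [ 74  77  75  76  74  74  76 108  63  25  29  31  31  32  30  30  30  35]
152 L [129 127  79  80  82  82 100 135 132 129 133 133 134 130 132 128] R [76 78 76 78 78 78 74 23 28 26 25 28 30 29 31 32 31 30]
156 L [145 144 146 148 147 147 127 120 117 134 130 129 129 129 128 130] R [78 78 76 75 70 69 71 43 26 28 31 28 27 30 28 28 27 30]
158 L [145 148 147 146 147 145 149 137  83  83 115 132 131 131 132 132] R [78 74 74 72 70 76 76 34 26 24 29 27 26 29 30 29 27 28]
160 L [148 149 147 149 149 147 146 134  99  72  75  81 113 130 138 139] R [72 75 72 71 71 74 72 26 28 28 28 29 29 27 27 31 26 28]
top col 318 [ 85  93  96  96  95  88  83  95 123 143 151 153 155 157 159 159 159 160 156 150 147 155 163 167 169 169 167 167 168 168]
top col 324 [102 136 152 156 157 155 145 123 115 135 153 159 160 159 160 159 159 160 159 157 153 150 158 165 168 168 170 169 170 171]
top col 330 [129 151 158 157 152 136 119 126 145 156 158 159 160 159 160 159 158 158 158 156 161 165 169 172 172 170 170 169 171 170]
top row 205 [77 77 71 59 46 38 40 51 68 78 72 60 45 31 27 25 28 43] [123 132 144 152 158 157 156 152 143 118  79  47  40  51  67  73  77  75  68  59  59  70]
top row 210 [ 77  71  60  45  37  41  50  73  91 101 104 112 127 142 149 149 141 123] [154 155 155 154 153 154 154 149 131  97  58  38  45  62  72  76  77  72  62  54  65  75]
top row 215 [ 71  58  43  39  38  49  67  85  97 103 103 103 108 117 134 142 130 110] [157 158 159 158 158 159 156 147 116  70  41  41  55  69  75  76  74  66  57  64  74  76]
```

```bash
python3 -m crank '0.0008 0.0018 0 0 0 0 1;0 0 0.007 0 0 0 1;0 0 0.007 0 0 0 1;0 0 0.004 0 0 0 1;0 0 0 0 0 0 1'
python3 -m crank '0 0 0.002 0 0 0 1;0 0 0.002 0 0 0 1;0 0 0.002 0 0 0 1;0 0 0.002 0 0 0 1;0 0 0 0 0 0 1'
python3 -m crank '0 0 0.001 0 0 0 1;0 0 0.001 0 0 0 1;0 0 0.001 0 0 0 1;0 0 0.001 0 0 0 1;0 0 0 0 0 0 1'
```

```text
t: 18.83
eef_pos: [0.5334, 0.0367, 0.1861]
tcp_rot: [3.141, -0.003, -3.047]
force: [-0.4, 0.3, -6.2]
gripper_width: 0.0504
finger_force: 65.2
t: 19.25
eef_pos: [0.5343, 0.0366, 0.1794]
tcp_rot: [3.141, -0.001, -3.047]
force: [-0.7, -0.0, -6.5]
gripper_width: 0.0504
finger_force: 65.2
t: 19.67
eef_pos: [0.5343, 0.0366, 0.1756]
tcp_rot: [3.142, -0.0, -3.047]
force: [0.2, 0.7, -6.9]
gripper_width: 0.0506
finger_force: 65.2
```

```bash
python3 -m crank '0 0 0.0015 0 0 0 1;0 0 0.0015 0 0 0 1;0 0 0.0015 0 0 0 1;0 0 0.0015 0 0 0 1;0 0 0 0 0 0 1'
python3 -m crank '0 0 0.001 0 0 0 1;0 0 0.001 0 0 0 1;0 0 0.001 0 0 0 1;0 0 0.001 0 0 0 1;0 0 0 0 0 0 1'
```

```text
t: 20.08
eef_pos: [0.5342, 0.0366, 0.1694]
tcp_rot: [3.141, -0.001, -3.047]
force: [-0.4, -0.4, -7.0]
gripper_width: 0.0507
finger_force: 65.3
t: 20.5
eef_pos: [0.5346, 0.0363, 0.1658]
tcp_rot: [-3.141, 0.0, -3.047]
force: [0.2, -0.7, -6.1]
gripper_width: 0.0508
finger_force: 65.5
```

```bash
python3 -m crank '0 0 0.001 0 0 0 1;0 0 0.001 0 0 0 1;0 0 0.001 0 0 0 1;0 0 0.001 0 0 0 1;0 0 0 0 0 0 1'
python3 -m crank '0 0 0.0015 0 0 0 1;0 0 0.0015 0 0 0 1;0 0 0.0015 0 0 0 1;0 0 0.0015 0 0 0 1;0 0 0 0 0 0 1'
```

```text
t: 20.92
eef_pos: [0.5348, 0.036, 0.1618]
tcp_rot: [-3.141, 0.001, -3.047]
force: [1.0, -3.3, -5.6]
gripper_width: 0.0506
finger_force: 65.5
t: 21.33
eef_pos: [0.5348, 0.036, 0.1557]
tcp_rot: [-3.141, 0.001, -3.047]
force: [0.9, -5.9, -5.2]
gripper_width: 0.0507
finger_force: 65.7
```

```bash
python3 -m crank '-0.0004 -0.0012 0 0 0 0 1;0 0 0 0 0 0 1;0 0 0.002 0 0 0 1;0 0 0.002 0 0 0 1;0 0 0 0 0 0 1'
python3 -m crank '0 0 0.003 0 0 0 1;0 0 0.003 0 0 0 1;0 0 0.003 0 0 0 1;0 0 0.003 0 0 0 1;0 0 0 0 0 0 1'
```

```text
t: 21.75
eef_pos: [0.5346, 0.0357, 0.1511]
tcp_rot: [3.141, -0.001, -3.047]
force: [1.5, -1.1, -7.2]
gripper_width: 0.0507
finger_force: 65.2
t: 22.17
eef_pos: [0.5345, 0.0356, 0.1389]
tcp_rot: [3.141, -0.001, -3.047]
force: [0.6, 0.1, -5.9]
gripper_width: 0.0507
finger_force: 65.3
```

```bash
python3 -m crank '0 0 0.004 0 0 0 1;0 0 0.004 0 0 0 1;0 0 0.004 0 0 0 1;0 0 0.004 0 0 0 1;0 0 0 0 0 0 1'
python3 -m crank '0 0 0.001 0 0 0 1;0 0 0.001 0 0 0 1;0 0 0.001 0 0 0 1;0 0 0.0005 0 0 0 1;0 0 0 0 0 0 1'
```

```text
t: 22.58
eef_pos: [0.5343, 0.0354, 0.1227]
tcp_rot: [3.141, -0.002, -3.047]
force: [0.0, -0.1, -6.6]
gripper_width: 0.0506
finger_force: 65.2
t: 23.0
eef_pos: [0.5349, 0.0354, 0.1203]
tcp_rot: [3.142, -0.0, -3.047]
force: [0.0, -0.4, -6.4]
gripper_width: 0.0509
finger_force: 65.2
```

```bash
python3 -m crank '0 0 0.0005 0 0 0 1;0 0 0.0005 0 0 0 1;0 0 0.0005 0 0 0 1;0 0 0.0005 0 0 0 1;0 0 0 0 0 0 1'
python3 -m crank '0 0 0.0005 0 0 0 1;0 0 0.0005 0 0 0 1;0 0 0.0005 0 0 0 1;0 0 0 0 0 0 1;0 0 0 0 0 0 1'
```

```text
t: 23.42
eef_pos: [0.5349, 0.0354, 0.1182]
tcp_rot: [3.142, -0.0, -3.047]
force: [0.0, 0.1, -6.8]
gripper_width: 0.0509
finger_force: 65.2
t: 23.83
eef_pos: [0.5351, 0.0354, 0.1177]
tcp_rot: [-3.141, 0.001, -3.047]
force: [-3.9, 0.2, 5.8]
gripper_width: 0.0506
finger_force: 66.6
```

Contact came exactly at the predicted height, so the pulley is seated. Next I release it and back off.

```bash
python3 -m crank '0 0 -0.0005 0 0 0 0.5;0 0 0 0 0 0 0;0 0 0 0 0 0 -0.5;0 0 0 0 0 0 -1;0 0 0 0 0 0 -1'
python3 -m crank '0 0 0 0 0 0 -1;0 0 0 0 0 0 -1;0 0 0 0 0 0 -1;0 0 0 0 0 0 -1;0 0 0 0 0 0 -1'
python3 -m crank '0 0 -0.01 0 0 0 -1;0 0 -0.02 0 0 0 -1;0 0 -0.03 0 0 0 -1;0 0 -0.03 0 0 0 -1;0 0 -0.03 0 0 0 -1'
python3 -m crank '0.02 0 -0.02 0 0 0 -1;0.03 0 0 0 0 0 -1;0.03 0 0 0 0 0 -1;0.03 0 0 0 0 0 -1;0.02 0 0 0 0 0 -1'
python3 -m crank '0 0 0 0 0 0 -1;0 0 0 0 0 0 -1;0 0 0 0 0 0 -1;0 0 0 0 0 0 -1;0 0 0 0 0 0 -1'
python3 - <<'E'
from h import *
s=manip.capture("scene")[:,:,::-1];t=manip.capture("top")[:,:,::-1]
cv2.imwrite("pics/m6.png",np.hstack([cv2.convertScaleAbs(cv2.resize(im[y-42:y+42,x-28:x+28],(400,600),interpolation=cv2.INTER_CUBIC),alpha=1.3) for im,x,y in((s,304,180),(t,322,207))]))
E
```

```text
t: 24.25
eef_pos: [0.5356, 0.0353, 0.1174]
tcp_rot: [-3.141, 0.001, -3.047]
force: [-0.5, -0.0, -0.3]
gripper_width: 0.0842
finger_force: 0.0
t: 24.67
eef_pos: [0.535, 0.0354, 0.1173]
tcp_rot: [-3.142, 0.0, -3.047]
force: [0.5, 0.5, 1.2]
gripper_width: 0.0853
finger_force: 0.0
t: 25.08
eef_pos: [0.5347, 0.0354, 0.2393]
tcp_rot: [-3.142, -0.0, -3.047]
force: [0.8, -0.4, 0.2]
gripper_width: 0.0851
finger_force: 0.0
t: 25.5
eef_pos: [0.403, 0.0233, 0.258]
tcp_rot: [-3.141, -0.0, -3.047]
force: [0.7, -0.8, -0.2]
gripper_width: 0.0855
finger_force: 0.0
t: 25.92
eef_pos: [0.4064, 0.0231, 0.2574]
tcp_rot: [3.142, 0.0, -3.047]
force: [0.1, -0.0, 0.3]
gripper_width: 0.0858
finger_force: 0.0
```

View pics/m6.png

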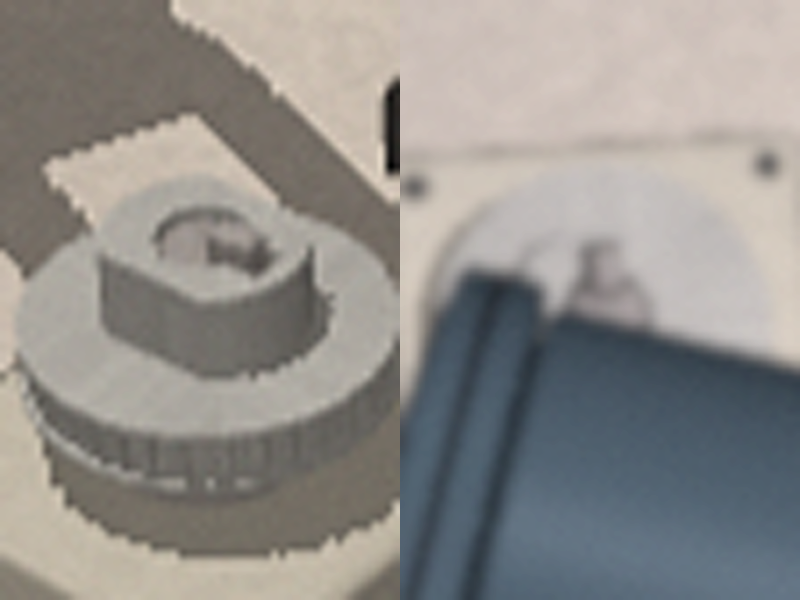

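```bash
python3 - <<'E'
from h import *
s=manip.capture("scene")[:,:,::-1].copy(); cv2.imwrite("pics/s7.png",s); s3=cv2.imread("pics/s3.png")
out=[]
c=np.array([.5345,.0355]);R=rz(.095)
for im in(s3,s):
    k=12;x0,y0=288,156
    a=cv2.convertScaleAbs(cv2.resize(im[y0:y0+25,x0:x0+33],None,fx=k,fy=k,interpolation=cv2.INTER_CUBIC),alpha=1.3); b=a.copy()
    for z,col in((.140,(0,0,255)),(.130,(255,0,0))):
        p=[np.r_[c+R@np.array(q),z] for q in((.0072,-.005),(.0232,-.005),(.0232,.005),(.0072,.005))]
        u=((proj("scene",p)-[x0,y0]+.5)*k-.5).round().astype(int); cv2.polylines(b,[u.reshape(-1,1,2)],True,col,1)
    an=np.linspace(0,6.3,60);u=((proj("scene",np.c_[c[0]+.014*np.cos(an),c[1]+.014*np.sin(an),0*an+.128])-[x0,y0]+.5)*k-.5).round().astype(int);cv2.polylines(b,[u.reshape(-1,1,2)],True,(0,160,0),1)
    out.append(np.hstack([a,b]))
o=np.vstack(out);print(o.shape);cv2.imwrite("pics/m7.png",o)
E
```

```text
(600, 792, 3)
```

View pics/m7.png

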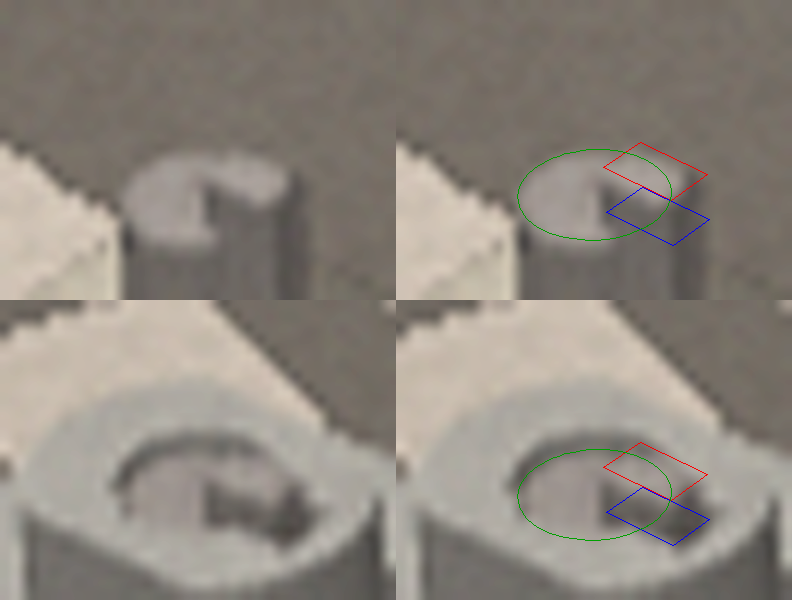

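The key's top face lies on the outline for "home" (red) both before and after the pulley went on, and the pulley sits flat. The job is ready to hand in.

```bash
python3 -c "
from station import manip
print(manip.job_done())"
```

```text
the job is handed in; nothing more can be done
None
```

The long key stands home in the shaft's slot and the pulley is seated on the collar and released, judging by the final pictures and the contact height; I handed the job in at about 26 s, and it returned no verdict.

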